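# Isolate the tagged line in a covered gas manifold

## Task

Before a hose is plugged into it, shut the tagged line of the purge-gas manifold box: push its sliding cover all the way back from the valves, find the one valve lever with a round tag on it and push it a quarter turn clockwise (seen from above) to its stop, then slide the cover fully shut again. Push gently with closed fingertips only: grip and lift nothing, do not lean hard on the stops, leave the other two levers open as they are, and do not disturb the things lying about.

Things in the scene. Friction and masses are not known exactly. Their poses are not given: they have to be found in the camera images.
- manifold: Grey metal box fixed to the bench, 240 (x) x 350 (y) mm, open on top, walls 76 mm high, 4 mm thick, cover rails on its sides 85 mm high. Origin: centre of its underside; x to its rear (away from the robot), y to its left. Front half: valve bay, three valves at x -40, y -94, -8, 78 mm, the tagged one at any of these. Rear half: header bay, contents under 50 mm. Couplers stick out 24 mm in front
- cover (a joint): slide of the flat aluminium cover, m: 0 = fully shut (stop; hides the valves), 0.116 = fully back over the header bay (stop). It moves along the manifold's x axis, stays where it is left and needs about 3 N. It starts shut or up to 12 mm open
- finger_cup (a point): centre of the mouth of the sunk finger cup in the middle of the cover, level with the cover's top, 80 mm above the bench; moves with the cover; at x = -60 mm of the manifold when shut, +56 mm when fully back. The cup is 46 mm along x, 96 mm along y, 12 mm deep, with a closed floor; a fingertip in it pushes the cover either way. The cover is 120 mm deep, 344 mm wide
- tagged_lever (a joint): turn of the tagged lever, rad: 0 = open (points to the front of the box, along its pipe), 1.571 = shut (stop; points to the left, +y of the box, square across its pipe); grows clockwise seen from above. It starts between 0 and 0.15, stays where it is left and needs about 6 N at its end
- tagged_valve: the small metal ball valve with the tagged lever; origin on the vertical turning axis of the lever, 12 mm above the bench; x and y axes along the manifold's. Its body and pipe run along x, 25 mm wide, and are at most 39 mm high; the stem and hub (18 mm thick) carry the lever
- tagged_end (a point): middle of the round metal tag (27 mm across, 3 mm thick, top 60 mm above the bench) on the tagged lever, 46 mm from its turning axis. The lever is a black bar 12 mm wide, 60 mm long from its axis, 49 to 57 mm above the bench; beside and below its outer half (30 mm or more from the axis) there is free room down to 36 mm above the bench
- plain_a_end (a point): point on a second lever, the same bar with no tag, 46 mm from its turning axis, level with its top (57 mm above the bench); it starts open, pointing to the front, and must stay so
- plain_b_end (a point): the same point on the third lever, also without a tag; it must stay open
- driver: screwdriver with a thick red handle, 184 mm long, 27 mm thick, lying along the left side of the box; origin at its middle underneath
- fork_clamp: flat steel clamping fork, 38x68x16 mm, lying by the right side of the box; origin at its middle underneath
- post_short: steel post 13 mm thick, 50 mm high, standing to the left of the box; origin at its foot
- post_tall: steel post 13 mm thick, 75 mm high, standing in front of the power supply to the left of the box; origin at its foot
- goggles: laser goggles with amber visor, 170x160x49 mm, at the front left; origin under their middle

How it is judged (in metres and radians):
On the way, in this order (a step that is already met when the one before it is completed fails the run):
1. the cover is pushed back off the valves (value of joint cover above 0.106 m), for 0.1 s.
2. the tagged lever is pushed shut (value of joint tagged_lever above 1.47 rad), for 0.1 s.
At the end, for the whole second after the job is handed in: The tagged lever is shut to within 0.1 rad of its stop (above 1.47), the cover is shut again to within 6 mm of its stop, and the ends of the two plain levers are within 10 mm of where they were (value of joint tagged_lever above 1.47 rad and value of joint cover below 0.006 m and distance of each of plain_a_end, plain_b_end from where it was at the start of the episode below 0.01 m); the robot touches nothing.
It fails at once if a plain lever is pushed more than 12 mm (distance of any of plain_a_end, plain_b_end from where it was at the start of the episode above 0.012 m).
It fails at once if the manifold, its cover or a lever is gripped or shoved with more than 40 N (contact force between the fingers and manifold above 40 N or contact force between the fingers and tagged_valve above 40 N).
It fails at once if a thing lying about is moved or lifted by more than 15 mm (distance of any of driver, fork_clamp, post_short, post_tall, goggles from where it was at the start of the episode above 0.015 m).
It also fails if it takes over 64 s, if anything falls off the work surface, if the arm or the gripper's body presses on something with over 40 N, if the wrist force passes 120 N, or if a joint passes its speed limit or range.

## Robot

A 6-joint arm with a two-finger parallel gripper is mounted at the origin on a cart in front of the work surface, level with it; the furniture and walls round the work are solid. World frame = base frame: x ahead of the robot, y to its left, z up, the work surface at z = 0. Lengths are in mm, angles in rad, forces in N, time in s.
With the tool pointing down it reaches from about 300 to 875 mm from the base axis. Payload 6.4 kg.
Tool frame: the origin (TCP) lies at the very end of the fingers, on their centre line; the grasp point (between the pads) lies 19 mm behind it; z points along the fingers, y is the line along which they close (so a half turn about z gives the same grasp; the last joint's range is limited). The gripper opens to 85 mm and grips with 20 to 120 N. Pads are 22 mm wide; open, the fingers measure 114 mm over their backs; the gripper's body (76 mm by 85 mm) begins 54 mm behind the grasp point. The pads swing forward as they close: fully open they stand 13 mm farther back than shut.
Start: joints at [1.139, 0.181, 1.607, -0, 1.354, -0.206], TCP at [128.721, 560.421, 231.288] pointing down, gripper open.
Joint ranges: [-2.99, 2.99], [-0.89, 2.07], [0.3, 2.58], [-1.14, 4.28], [0, 2.63], [-3.12, 3.12]. Speed limits (rad/s): [2.57, 2.57, 3.01, 3.14, 3.14, 3.14].

## Interface

Orientations are given as a rotation vector (axis times angle).
In Python, from plant import arm gives the robot as it stands.
- The arm moves only by the tool servo_tool, never from a script. Its argument "targets" is one flat list of numbers, 7 for each row, row after row: the shift along the world's x, y, z in a scale on which 1.0 is 0.75 m, then the turn, a rotation vector about the world's x, y, z in normalised numbers (1 is 120 degrees), then the finger opening in m, from 0 to 0.0854. In form: [tx, ty, tz, wx, wy, wz, grip, tx, ty, tz, wx, wy, wz, grip, ...]. A call has 1 to 5 rows; each row is the pose to reach, as a shift and turn from the pose commanded when the call began; what a row does not reach only later rows make up. A row lasts 1/8 s, in which the tool goes at most 62.5 mm and 10.7 degrees, less where a joint would pass 70% of its speed; a pose out of reach is approached as far as the arm can. A shift or turn number past 1, either way, is cut back to 1. A call with a gripper value outside its range is refused whole. The fingers move at their own pace and stop on an object; the grip force is fixed at half the most. Time passes only in rows, so rows that repeat a pose let the fingers close. It gives the time, the measured TCP pose, the force, the opening and the grip force at its end, in the units of the state.
- arm.get_state(): the state, without advancing time (a new reading comes with each control period).
- arm.camera(name): name is "side" or "top" or "wrist"; returns a dict with "color" (384x512x3 uint8, red, green, blue), "fov_y" (degrees; the focal length in pixels is half the picture's height over the tangent of half this angle, whatever the lens; pixels are square), "cx", "cy" (the principal point, pixels), "k1" (the pictures are not rectified: a ray, as slopes to the right and down, at radius r is drawn at 1 + k1 r^2 times it, then the intrinsics apply), "rvec" (rotation vector, rad) and "tvec" (3), from world to camera coordinates, as OpenCV has them. Camera axes: x right, y down, z forward; pixel columns grow to the right and rows downward; lengths in mm; the calibration is good to about 2 mm. A picture is of the moment at which its call begins. There is no depth.
- arm.close_job(): hands the job in; it is judged then, once.
The state is a dict: "t": time; "joint_positions": joint angles; "joint_vel": joint speeds; "joint_torque": joint torques, N m; "tool_pos": TCP position; "eef_rot": TCP orientation; "force": force on the tool from outside, world axes, zero at the start; "wrist_torque": the same for the moment, N m; "opening": finger opening in mm; "gripper_force": force on a finger pad.
Only numpy, scipy, OpenCV 4.12 (cv2) and the standard library are available. Lean on these libraries where they do the work, as an engineer would, in place of code of your own. Each camera call takes 0.05 s, during which the arm holds its last target. There are 200 camera calls.

## Working session

There is one attempt and no reset: what is moved stays moved. The work goes in short steps, Python scripts to look and compute and a tool call to move; the robot and the scene stay as the last step left them, time stands still between calls to the robot, and variables do not carry over. Pictures are saved under pics/ and viewed, at most 10 in all, crops included, and the job is handed in when it is done.

Besides the shell and the picture viewer there is one more tool, called after "Emit:" by a JSON object that holds its "name" and its "arguments", one argument or row to a line. servo_tool: Moves the arm, as the interface text tells. Its arguments: {"type":"object","properties":{"targets":{"type":"array"}},"required":["targets"]}

```bash
mkdir -p pics; cat > h.py <<'E'
import numpy as np, cv2
from plant import arm
def K(c):
    f=c["color"].shape[0]/2/np.tan(np.radians(c["fov_y"])/2)
    return f
def ray(c,u,v):
    f=K(c); d=np.array([(u-c["cx"])/f,(v-c["cy"])/f]); rd=np.hypot(*d); r=rd
    for _ in range(50): r=rd/(1+c["k1"]*r*r)
    s=d*(r/rd if rd>0 else 1)
    R=cv2.Rodrigues(np.array(c["rvec"],float))[0]; t=np.array(c["tvec"],float)
    return -R.T@t, R.T@np.array([s[0],s[1],1.])
def plane(c,u,v,z):
    o,d=ray(c,u,v); return (o+d*(z-o[2])/d[2]).round(1)
def proj(c,p):
    R=cv2.Rodrigues(np.array(c["rvec"],float))[0]; q=R@np.array(p,float)+np.array(c["tvec"],float)
    s=q[:2]/q[2]; s=s*(1+c["k1"]*(s@s)); return s*K(c)+[c["cx"],c["cy"]]
def snap(n,name):
    c=arm.camera(n); np.save(f"pics/{name}.npy",c,allow_pickle=True)
    cv2.imwrite(f"pics/{name}.png",c["color"][:,:,::-1]); return c
def load(name): return np.load(f"pics/{name}.npy",allow_pickle=True).item()
E
python3 - <<'E'
from h import *
a=snap("top","t0"); b=snap("side","s0"); w=snap("wrist","w0")
for c in(a,b,w): print(c["fov_y"],c["cx"],c["cy"],c["k1"],ray(c,256,192))
cv2.imwrite("pics/ts0.png",cv2.resize(np.vstack([a["color"],b["color"]])[:,:,::-1],(400,600)))
print(arm.get_state())
E
```

```text
52.71598116141364 250.74329814241165 188.30866633066503 -0.004077326221651104 (array([ 461.10665846,  -17.90529772, 1042.943442  ]), array([ 0.09159337, -0.03382379, -0.99535993]))
56.28127206686911 258.4168915787767 191.74392545297542 0.014293641484365325 (array([496.57223126, 857.34036889, 639.25062329]), array([ 0.05626816, -0.85240322, -0.51989276]))
69.20893476622835 254.65057671088363 188.66481485771084 -0.06610091439803222 (array([ 50.25865185, 578.12698366, 373.06457551]), array([ 0.31712889, -0.0688092 , -0.94597131]))
{'t': 0.15, 'joint_positions': array([ 1.13870030e+00,  1.81425348e-01,  1.60773627e+00, -7.42623561e-06,
        1.35376862e+00, -2.06309810e-01]), 'joint_vel': array([-0.00102037,  0.00057786, -0.00402386,  0.00132408, -0.00030449,
        0.00052101]), 'joint_torque': array([ 1.78213133e-03, -4.45257354e+01, -3.51692855e+01, -2.67671930e-04,
        5.90976430e-03,  9.67454127e-06]), 'tool_pos': array([128.54759735, 560.03920435, 230.5805087 ]), 'eef_rot': array([-3.53862192e-01, -3.12118376e+00,  1.99824090e-03]), 'force': array([0.43632093, 0.76221736, 0.66824772]), 'wrist_torque': array([ 0.00069414, -0.00088648,  0.0263441 ]), 'gripper_force': 0.0, 'opening': 84.98038804164808}
```

View pics/t0.png

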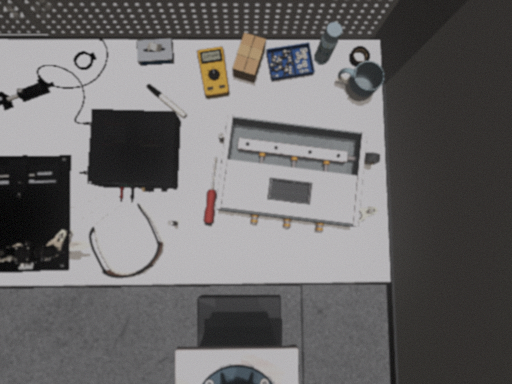

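View pics/s0.png

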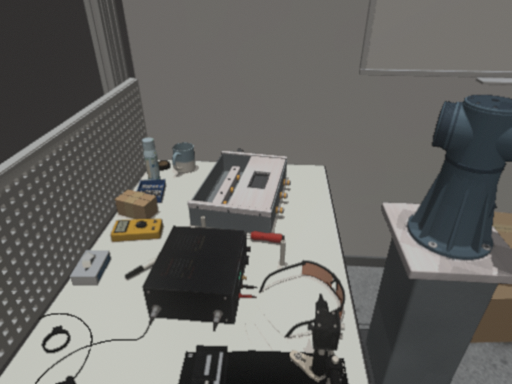

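The top view shows the box, yawed a few degrees, with its cup near (290,191) and couplers at about (254,219), (287,224) and (319,227). The driver is at (211,200) and a post at (173,223). The side view agrees. Next I'll measure precisely.

```bash
python3 - <<'E'
from h import *
c=load("t0"); im=c["color"]; g=cv2.cvtColor(im,cv2.COLOR_RGB2GRAY)
# cup
m=((g<110)*255).astype(np.uint8); n,l,s,cen=cv2.connectedComponentsWithStats(m)
i=l[191,290]; print("cup",s[i],cen[i])
r=cv2.minAreaRect(np.argwhere(l==i)[:,::-1].astype(np.float32)); print(r)
P=[plane(c,*p,80) for p in cv2.boxPoints(r)]; print(P, np.mean(P,0), [np.linalg.norm(P[k]-P[k-1]) for k in range(4)])
# couplers (brassy)
h=cv2.cvtColor(im,cv2.COLOR_RGB2HSV)
b=cv2.inRange(h,(8,80,60),(28,255,255)); n,l,s,cen=cv2.connectedComponentsWithStats(b)
for k in range(1,n):
    if s[k][4]>12 and 140<cen[k][1]<240 and 210<cen[k][0]<380: print("brass",s[k],cen[k].round(1),plane(c,*cen[k],25))
crop=cv2.resize(im[105:240,150:390],None,fx=3.3,fy=3.3,interpolation=cv2.INTER_CUBIC)[:,:,::-1]
cv2.imwrite("pics/t0c.png",crop)
E
```

```text
cup [268 179  44  25 838] [289.44868735 190.48210024]
((289.3262023925781, 190.4990692138672), (41.302310943603516, 20.65115737915039), 7.431407928466797)
[array([534.4, -79.2,  80. ]), array([585.8, -86.5,  80. ]), array([ 571.8, -189.3,   80. ]), array([ 520.4, -181.4,   80. ])] [ 553.1 -134.1   80. ] [np.float64(103.15444731081642), np.float64(51.915797210483035), np.float64(103.74892770530211), np.float64(52.0035575706124)]
brass [259 152   7   5  25] [262. 154.] [656.4 -69.4  25. ]
brass [291 156   7   5  24] [294.1 158.1] [ 645.1 -155.    25. ]
brass [323 161   7   4  23] [326.1 162.2] [ 633.7 -240.5   25. ]
brass [251 215   7   2  13] [254.2 215.5] [493.  -47.3  25. ]
brass [251 219   6   3  13] [253.4 220.4] [480.2 -45.   25. ]
brass [284 219   7   2  13] [286.8 219.5] [ 481.9 -132.7   25. ]
brass [284 223   6   4  14] [286.5 224.5] [ 468.8 -131.7   25. ]
brass [317 223   7   2  14] [320.  223.5] [ 470.8 -219.9   25. ]
brass [316 228   6   3  13] [318.6 228.6] [ 457.4 -216.    25. ]
```

View pics/t0c.png

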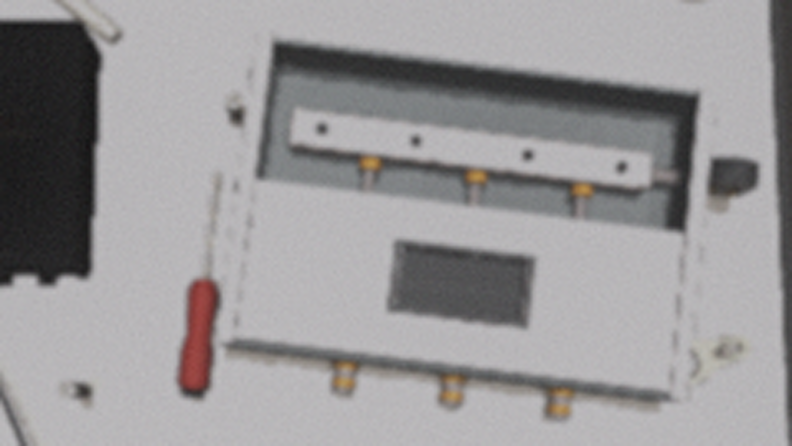

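The box is yawed about -0.132 rad and the cup is near (553,-134). I'm closing the fingers and moving above the cup.

Careful with the scale: shifts go in shares of 0.75 m and turns go in shares of 120 degrees. That gives: -0.2313 m / 0.75 = -0.3084, 0.1415 m / 0.75 = 0.1887, 0.094 rad / 2.0944 = 0.0449.

Emit:
{"name": "servo_tool", "arguments": {
  "targets": [0.1887,-0.3084,-0.0133,0,0,0.0449,0,0.1887,-0.3084,-0.0133,0,0,0.0449,0,0.1887,-0.3084,-0.0133,0,0,0.0449,0,0.1887,-0.3084,-0.0133,0,0,0.0449,0,0.1887,-0.3084,-0.0133,0,0,0.0449,0]
}}

```text
t: 0.78
tool_pos: [271.2, 326.6, 221.0]
eef_rot: [0.212, 3.134, -0.001]
force: [0.1, 0.1, -0.8]
opening: 0.2
gripper_force: 0.0
```

To row units: -0.2313 m / 0.75 = -0.3084, 0.1415 m / 0.75 = 0.1887.

Emit:
{"name": "servo_tool", "arguments": {
  "targets": [0.1887,-0.3084,-0.0133,0,0,0,0,0.1887,-0.3084,-0.0133,0,0,0,0,0.1887,-0.3084,-0.0133,0,0,0,0,0.1887,-0.3084,-0.0133,0,0,0,0,0.1887,-0.3084,-0.0133,0,0,0,0]
}}

```text
t: 1.4
tool_pos: [413.0, 94.8, 211.2]
eef_rot: [0.213, 3.134, -0.001]
force: [0.2, 0.6, -0.3]
opening: 0.1
gripper_force: 0.0
```

To row units: -0.2313 m / 0.75 = -0.3084, 0.1415 m / 0.75 = 0.1887.

Emit:
{"name": "servo_tool", "arguments": {
  "targets": [0.1887,-0.3084,-0.0133,0,0,0,0,0.1887,-0.3084,-0.0133,0,0,0,0,0.1887,-0.3084,-0.0133,0,0,0,0,0.1887,-0.3084,-0.0133,0,0,0,0,0.1887,-0.3084,-0.0133,0,0,0,0]
}}

```text
t: 2.02
tool_pos: [554.1, -136.6, 200.6]
eef_rot: [-0.212, -3.134, 0.0]
force: [-0.5, 1.1, 0.1]
opening: -0.3
gripper_force: 0.0
```

```bash
python3 - <<'E'
from h import *
w=snap("wrist","w1"); s=arm.get_state()
for k in("t","tool_pos","eef_rot","opening","force","joint_positions"):print(k,s[k])
g=cv2.cvtColor(w["color"],cv2.COLOR_RGB2GRAY); print(ray(w,256,192),proj(w,s["tool_pos"]),proj(w,[553.1,-134.1,80]))
E
```

```text
t 2.075
tool_pos [ 554.46570538 -137.34319338  200.56838248]
eef_rot [-2.11881350e-01 -3.13443582e+00  1.35226084e-03]
opening -0.10200531689212183
force [-0.77598172 -1.94037697  0.54282117]
joint_positions [-4.50074642e-01  2.01166898e-01  1.64737891e+00 -8.31839442e-04
  1.29272866e+00 -1.88565227e+00]
(array([ 474.47884453, -125.77421863,  343.20570001]), array([ 0.32215429, -0.03853324, -0.945991  ])) [253.31275674 244.08787582] [256.92991424 181.23537964]
```

View pics/w1.png

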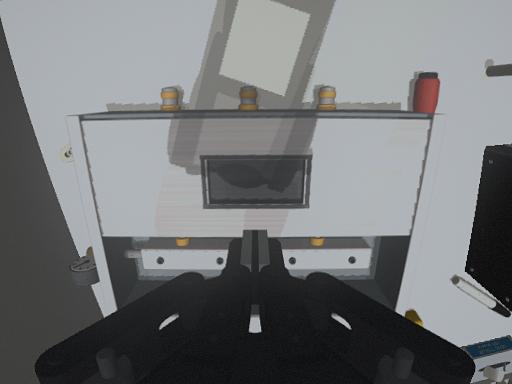

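The wrist view (front of box at the top) shows the cup mouth with corners at (201,156), (310,155), (312,207) and (204,208). The front wall edge is at row 112 and the couplers are at (170,98), (248,98) and (327,97). The fingertips are shut at (255,235).

```bash
python3 - <<'E'
from h import *
w=load("w1")
P=np.array([plane(w,*p,80) for p in[(201,156),(310,155),(312,207),(204,208)]]);print(P,P.mean(0))
th=-0.132; ex=np.array([np.cos(th),np.sin(th)]); ey=np.array([-np.sin(th),np.cos(th)])
h=cv2.cvtColor(w["color"],cv2.COLOR_RGB2HSV)
b=cv2.inRange(h,(8,80,60),(28,255,255)); n,l,s,cen=cv2.connectedComponentsWithStats(b)
for k in range(1,n):
    if s[k][4]>25 and cen[k][0]<400: q=plane(w,*cen[k],25);print(s[k],q,(q[:2]@ex,q[:2]@ey))
print("cup box axes",P.mean(0)[:2]@ex,P.mean(0)[:2]@ey)
# front edge of cover z80 / front wall top
g=cv2.cvtColor(w["color"],cv2.COLOR_RGB2GRAY)
print("col130",g[104:126,130],"col400",g[104:126,400])
for u in(130,400): print(plane(w,u,112,76),plane(w,u,119,80),plane(w,u,112,76)[:2]@ex,plane(w,u,119,80)[:2]@ex)
for p in[(83,120),(434,120)]: q=plane(w,*p,80); print(q[:2]@ey)
E
```

```text
[[ 520.8 -184.1   80. ]
 [ 533.8  -80.1   80. ]
 [ 587.8  -82.    80. ]
 [ 574.1 -191.4   80. ]] [ 554.125 -134.4     80.   ]
[240  91  17   6 100] [ 469.3 -132.4   25. ] (np.float64(482.6434830856704), np.float64(-69.48034423441047))
[319  91  17   7 104] [480.7 -46.6  25. ] (np.float64(482.65157131084885), np.float64(17.073684756622715))
[161  92  17   6  98] [ 458.1 -218.2   25. ] (np.float64(482.8336549889878), np.float64(-156.00804982428028))
[161 105  19   6  95] [ 471.8 -220.4   25. ] (np.float64(496.70403120375084), np.float64(-156.38575825804392))
[239 105  19   5  94] [ 483.4 -134.5   25. ] (np.float64(496.89721785684344), np.float64(-69.70627580159945))
[318 105  18   5  88] [494.6 -48.1  25. ] (np.float64(496.62807575003603), np.float64(17.41621017375794))
[310 237  14   9 107] [659.6 -69.9  25. ] (np.float64(663.0619324859224), np.float64(17.522662127489063))
[176 238  13   8  93] [ 637.  -242.5   25. ] (np.float64(663.3756331698781), np.float64(-156.5503730958932))
cup box axes 566.9937940956079 -60.29853300095527
col130 [140 141 141 140 141 139 119  78  73  88 115 128 125 105  88 124 167 179
 178 176 177 178] col400 [136 136 137 141 144 145  95  75  71 104 122 125 108  72  83 146 178 176
 174 176 176 176]
[ 470.6 -243.9   76. ] [ 476.8 -243.8   80. ] 498.60747006947156 504.7403723522613
[504.4   9.2  76. ] [510.4   7.3  80. ] 498.80116761302764 504.9990437789553
-225.02941135975985
108.24098590941013
```

To row units: -0.1 m / 0.75 = -0.1333, -0.05 m / 0.75 = -0.0667.

Emit:
{"name": "servo_tool", "arguments": {
  "targets": [0,0,-0.0667,0,0,0,0,0,0,-0.1333,0,0,0,0,0,0,-0.1333,0,0,0,0,0,0,-0.1333,0,0,0,0]
}}

```text
t: 2.58
tool_pos: [554.0, -133.1, 103.1]
eef_rot: [0.205, 3.133, -0.001]
force: [-0.1, -0.3, 0.4]
opening: -0.2
gripper_force: 0.0
```

To row units: -0.03 m / 0.75 = -0.04, -0.001 m / 0.75 = -0.0013.

Emit:
{"name": "servo_tool", "arguments": {
  "targets": [0,-0.0013,-0.02,0,0,0,0,0,-0.0013,-0.0333,0,0,0,0,0,-0.0013,-0.04,0,0,0,0,0,-0.0013,-0.04,0,0,0,0]
}}

```text
t: 3.08
tool_pos: [552.9, -134.4, 70.8]
eef_rot: [-0.207, -3.134, -0.001]
force: [-0.3, -0.2, 0.2]
opening: 0.0
gripper_force: 0.0
```

To row units: 0.034 m / 0.75 = 0.0453, 0.026 m / 0.75 = 0.0347.

Emit:
{"name": "servo_tool", "arguments": {
  "targets": [0.008,-0.0011,0,0,0,0,0,0.016,-0.0021,0,0,0,0,0,0.024,-0.0032,0,0,0,0,0,0.0347,-0.0045,0,0,0,0,0,0.0453,-0.006,0,0,0,0,0]
}}

```text
t: 3.7
tool_pos: [587.7, -139.1, 71.3]
eef_rot: [-0.207, -3.135, 0.0]
force: [-2.7, -0.3, 2.2]
opening: 0.2
gripper_force: 1.4
```

To row units: 0.044 m / 0.75 = 0.0587, 0.036 m / 0.75 = 0.048.

Emit:
{"name": "servo_tool", "arguments": {
  "targets": [0.012,-0.0016,0,0,0,0,0,0.024,-0.0032,0,0,0,0,0,0.036,-0.0048,0,0,0,0,0,0.048,-0.0064,0,0,0,0,0,0.0587,-0.0077,0,0,0,0,0]
}}

```text
t: 4.32
tool_pos: [631.8, -144.9, 71.3]
eef_rot: [0.207, 3.135, -0.0]
force: [-3.2, -0.3, 1.9]
opening: 0.2
gripper_force: 1.4
```

To row units: 0.03 m / 0.75 = 0.04, 0.024 m / 0.75 = 0.032.

Emit:
{"name": "servo_tool", "arguments": {
  "targets": [0.012,-0.0016,0,0,0,0,0,0.0227,-0.0031,0,0,0,0,0,0.032,-0.0043,0,0,0,0,0,0.04,-0.0053,0,0,0,0,0,0.04,-0.0053,0,0,0,0,0]
}}

```text
t: 4.95
tool_pos: [662.0, -148.8, 71.2]
eef_rot: [0.207, 3.134, -0.0]
force: [0.4, 0.4, 0.1]
opening: -0.1
gripper_force: 0.0
```

To row units: 0.006 m / 0.75 = 0.008, 0.004 m / 0.75 = 0.0053.

Emit:
{"name": "servo_tool", "arguments": {
  "targets": [0.0027,-0.0004,0,0,0,0,0,0.0053,-0.0007,0,0,0,0,0,0.008,-0.0011,0,0,0,0,0]
}}

```text
t: 5.32
tool_pos: [667.0, -149.5, 71.2]
eef_rot: [-0.207, -3.134, -0.0]
force: [-3.4, 0.1, 1.3]
opening: 0.1
gripper_force: 1.3
```

To row units: 0.002 m / 0.75 = 0.0027, 0.001 m / 0.75 = 0.0013.

Emit:
{"name": "servo_tool", "arguments": {
  "targets": [0.0013,-0.0001,0,0,0,0,0,0.0027,-0.0004,0,0,0,0,0]
}}

```text
t: 5.58
tool_pos: [669.2, -149.7, 71.2]
eef_rot: [-0.207, -3.134, -0.0]
force: [-2.8, -0.0, 0.6]
opening: -0.3
gripper_force: 1.3
```

```bash
python3 - <<'E'
from h import *
a=snap("top","t1"); s=arm.get_state(); print(s["t"],s["tool_pos"],s["force"])
cv2.imwrite("pics/t1c.png",cv2.resize(a["color"][105:240,180:390],None,fx=3.8,fy=3.8,interpolation=cv2.INTER_CUBIC)[:,:,::-1])
E
```

```text
5.625 [ 669.28581931 -149.74938809   71.16617163] [-2.9448893   0.32858123 -0.07867337]
```

View pics/t1c.png

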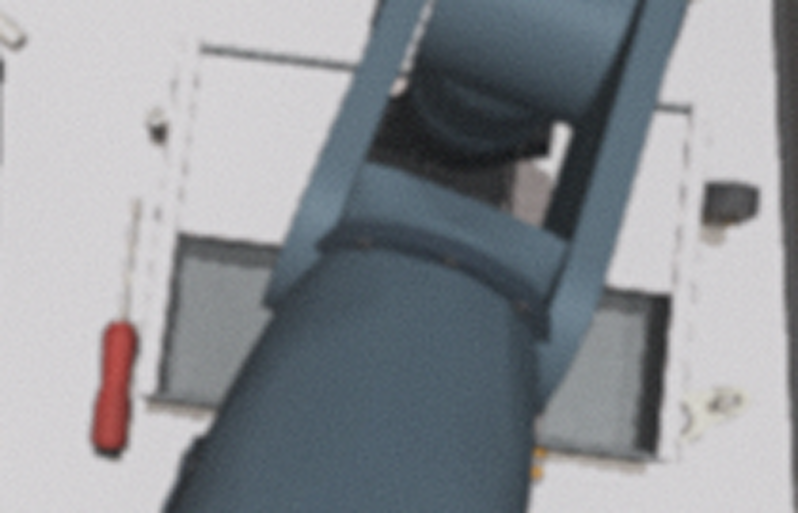

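The cover is nearly back, with a thin gap left at the rear rail, and the arm hides the valves. I'll push the last few mm until the force rises.

To row units: 0.003 m / 0.75 = 0.004, 0.002 m / 0.75 = 0.0027.

Emit:
{"name": "servo_tool", "arguments": {
  "targets": [0.0013,-0.0001,0,0,0,0,0,0.0027,-0.0004,0,0,0,0,0,0.004,-0.0005,0,0,0,0,0]
}}

```text
t: 6.0
tool_pos: [672.2, -150.2, 71.2]
eef_rot: [-0.207, -3.135, -0.0]
force: [-3.0, 0.2, -0.4]
opening: -0.1
gripper_force: 1.3
```

To row units: 0.002 m / 0.75 = 0.0027, 0.001 m / 0.75 = 0.0013.

Emit:
{"name": "servo_tool", "arguments": {
  "targets": [0.0013,-0.0001,0,0,0,0,0,0.0027,-0.0004,0,0,0,0,0]
}}

```text
t: 6.25
tool_pos: [673.1, -150.3, 71.1]
eef_rot: [-0.206, -3.132, -0.001]
force: [-9.6, 2.3, 5.0]
opening: -0.2
gripper_force: 4.8
```

The stop was felt at about 10 N, where predicted. I'm backing off, lifting, and moving forward to look at the valves.

To row units: 0.14 m / 0.75 = 0.1867, 0.13 m / 0.75 = 0.1733.

Emit:
{"name": "servo_tool", "arguments": {
  "targets": [-0.008,0.0011,0,0,0,0,0,-0.008,0.0011,0.0267,0,0,0,0,-0.04,0.0053,0.1067,0,0,0,0,-0.1067,0.0147,0.1733,0,0,0,0,-0.16,0.0213,0.1867,0,0,0,0]
}}

```text
t: 6.88
tool_pos: [555.8, -135.6, 217.0]
eef_rot: [0.206, 3.126, -0.006]
force: [-0.6, -1.2, 0.4]
opening: 0.1
gripper_force: 0.0
```

Emit:
{"name": "servo_tool", "arguments": {
  "targets": [0,0,0,0,0,0,0,0,0,0,0,0,0,0]
}}

```text
t: 7.12
tool_pos: [555.3, -135.1, 212.9]
eef_rot: [0.207, 3.131, -0.002]
force: [0.8, 0.5, -0.7]
opening: -0.1
gripper_force: 0.0
```

```bash
python3 - <<'E'
from h import *
w=snap("wrist","w2"); s=arm.get_state(); print(s["t"],s["tool_pos"],s["force"])
E
```

```text
7.175 [ 555.29568252 -135.02342094  212.1369151 ] [0.49555034 0.13080299 0.36601541]
```

View pics/w2.png

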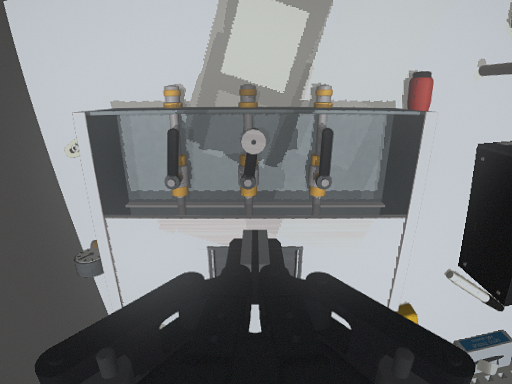

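The cover is fully back. The tag is on the middle lever, with its centre at (253,142) and its hub at (248,183). The plain levers are at (173,155) and (325,155), and image right is +y.

```bash
python3 - <<'E'
from h import *
w=load("w2"); th=-0.132; ex=np.array([np.cos(th),np.sin(th)]); ey=np.array([-np.sin(th),np.cos(th)])
im=w["color"]; g=cv2.cvtColor(im,cv2.COLOR_RGB2GRAY)
m=((g>165)*255).astype(np.uint8); m[:, :230]=0; m[:,280:]=0; m[:125]=0; m[165:]=0
n,l,s,cen=cv2.connectedComponentsWithStats(m); i=1+np.argmax(s[1:,4]); print(s[i],cen[i])
def bx(p,z): q=plane(w,*p,z); return q, q[:2]@ex-618.7, q[:2]@ey+60.8
print("tag",bx(cen[i],60)); print("hub",bx((248,183),57))
print("other tips",bx((173,130),57),bx((325,130),57),"hubs",bx((172,183),57),bx((321,183),57))
print("front wall inner",bx((250,112),76))
O=618.7*ex-60.8*ey; V=O-40*ex-8*ey; print("origin",O,"axis",V)
rc=46
for a,pb in((0.05,34),(1.57,20)): pass
# finger path: finger centre in lever frame: radius 42 along lever, offset d to trailing side
for d in (40,30,26):
  for a in(0,.4,.8,1.2,1.57):
    e=np.array([-np.cos(a),np.sin(a)]); t=np.array([np.sin(a),np.cos(a)])  # lever dir, motion dir (box)
    q=42*e-d*t; print(d,a,(V+q[0]*ex+q[1]*ey).round(1))
E
```

```text
Traceback (most recent call last):
ValueError: attempt to get argmax of an empty sequence
```

```bash
python3 - <<'E'
from h import *
w=load("w2"); th=-0.132; ex=np.array([np.cos(th),np.sin(th)]); ey=np.array([-np.sin(th),np.cos(th)])
def bx(p,z): q=plane(w,*p,z); return q, round(q[:2]@ex-618.7,1), round(q[:2]@ey+60.8,1)
g=cv2.cvtColor(w["color"],cv2.COLOR_RGB2GRAY); c=cv2.HoughCircles(cv2.medianBlur(g[120:165,225:285],3),cv2.HOUGH_GRADIENT,1,30,param1=80,param2=10,minRadius=8,maxRadius=18)
print(None if c is None else c[0]+[225,120,0])
for n,p,z in(("tag",(253.5,142),60),("hub",(248,183),57),("tipA",(173,131),57),("tipB",(326,131),57),("hubA",(172,183),57),("hubB",(321,183),57),("wall",(250,112),76)): print(n,bx(p,z))
O=618.7*ex-60.8*ey; V=O-40*ex-8*ey; print("origin",O,"axis",V)
for d in (38,24):
  for a in(0,.4,.8,1.2,1.57):
    e=np.array([-np.cos(a),np.sin(a)]); t=np.array([np.sin(a),np.cos(a)])
    q=42*e-d*t; print(d,a,(V+q[0]*ex+q[1]*ey).round(1))
E
```

```text
[[253.5        140.5         11.80000019]]
tag (array([ 521. , -131.8,   60. ]), np.float64(-84.9), np.float64(-1.3))
hub (array([ 566.3, -144.1,   57. ]), np.float64(-38.4), np.float64(-7.5))
tipA (array([ 498.3, -215.4,   57. ]), np.float64(-96.4), np.float64(-87.1))
tipB (array([519.7, -53.8,  57. ]), np.float64(-96.4), np.float64(75.9))
hubA (array([ 555. , -229.2,   57. ]), np.float64(-38.4), np.float64(-93.4))
hubB (array([577. , -62.6,  57. ]), np.float64(-38.5), np.float64(74.7))
wall (array([ 489. , -130.9,   76. ]), np.float64(-116.7), np.float64(-4.6))
origin [ 605.31539355 -141.70252056] axis [ 564.6104318  -144.36824547]
38 0 [ 518.  -176.5]
38 0.4 [ 509.1 -155.8]
38 0.8 [ 509.1 -133.3]
38 1.2 [ 517.8 -112.5]
38 1.57 [532.4 -97.8]
24 0 [ 519.8 -162.6]
24 0.4 [ 516.2 -143.7]
24 0.8 [ 520.3 -125. ]
24 1.2 [ 531.4 -109.2]
24 1.57 [546.3 -99.6]
```

The tag is on the middle valve, 46 mm from its axis, and the lever sits at about 0.13 rad. I'm going down on its right (-y) side.

To row units: -0.111 m / 0.75 = -0.148, -0.042 m / 0.75 = -0.056.

Emit:
{"name": "servo_tool", "arguments": {
  "targets": [-0.048,-0.056,0,0,0,0,0,-0.048,-0.056,-0.0667,0,0,0,0,-0.048,-0.056,-0.1333,0,0,0,0,-0.048,-0.056,-0.148,0,0,0,0,-0.048,-0.056,-0.148,0,0,0,0]
}}

```text
t: 7.8
tool_pos: [518.7, -176.6, 100.0]
eef_rot: [-0.206, -3.134, -0.001]
force: [0.3, -0.7, 0.0]
opening: 0.2
gripper_force: 0.0
```

To row units: -0.057 m / 0.75 = -0.076, -0.055 m / 0.75 = -0.0733.

Emit:
{"name": "servo_tool", "arguments": {
  "targets": [0,0,-0.0267,0,0,0,0,0,0,-0.0533,0,0,0,0,0,0,-0.0733,0,0,0,0,0,0,-0.076,0,0,0,0,0,0,-0.076,0,0,0,0]
}}

```text
t: 8.43
tool_pos: [518.9, -176.9, 44.1]
eef_rot: [0.207, 3.134, -0.001]
force: [0.1, 0.3, 1.0]
opening: 0.0
gripper_force: 0.0
```

```bash
python3 - <<'E'
from h import *
th=-0.132; ex=np.array([np.cos(th),np.sin(th)]); ey=np.array([-np.sin(th),np.cos(th)])
V=np.array([564.6,-144.4]); p0=np.array([518.2,-176.6])
A=np.array([0,0,.1,.2,.3,.4,.5,.6,.7,.8,.9,1.,1.1,1.2,1.3,1.4,1.45,1.5,1.53,1.57]); D=np.r_[31,24*np.ones(19)]
prev=p0;pa=0
for i,(a,d) in enumerate(zip(A,D)):
    e=np.array([-np.cos(a),np.sin(a)]); t=np.array([np.sin(a),np.cos(a)]); q=42*e-d*t; P=V+q[0]*ex+q[1]*ey
    print(a,((P-prev)/1000).round(4),round(-(a-pa),2))
    if i%5==4: prev=P;pa=a;print()
E
```

```text
0.0 [0.0007 0.007 ] -0.0
0.0 [0.0016 0.0139] -0.0
0.1 [0.     0.0185] -0.1
0.2 [-0.0011  0.0232] -0.2
0.3 [-0.0018  0.028 ] -0.3

0.4 [-0.0002  0.0048] -0.1
0.5 [0.0001 0.0097] -0.2
0.6 [0.0009 0.0144] -0.3
0.7 [0.0022 0.0191] -0.4
0.8 [0.0039 0.0236] -0.5

0.9 [0.0022 0.0043] -0.1
1.0 [0.0047 0.0084] -0.2
1.1 [0.0077 0.0122] -0.3
1.2 [0.0111 0.0157] -0.4
1.3 [0.0147 0.0189] -0.5

1.4 [0.004  0.0028] -0.1
1.45 [0.0061 0.004 ] -0.15
1.5 [0.0082 0.0051] -0.2
1.53 [0.0095 0.0057] -0.23
1.57 [0.0113 0.0065] -0.27
```

To row units: 0.028 m / 0.75 = 0.0373, 0.0232 m / 0.75 = 0.0309, -0.3 rad / 2.0944 = -0.1432.

Emit:
{"name": "servo_tool", "arguments": {
  "targets": [0.0009,0.0093,0,0,0,0,0,0.0021,0.0185,0,0,0,0,0,0,0.0247,0,0,0,-0.0477,0,-0.0015,0.0309,0,0,0,-0.0955,0,-0.0024,0.0373,0,0,0,-0.1432,0]
}}

```text
t: 9.05
tool_pos: [516.8, -149.3, 43.9]
eef_rot: [0.677, 3.066, -0.003]
force: [-0.5, -5.7, -0.9]
opening: -0.0
gripper_force: 2.4
```

To row units: 0.0236 m / 0.75 = 0.0315, 0.0191 m / 0.75 = 0.0255, -0.5 rad / 2.0944 = -0.2387.

Emit:
{"name": "servo_tool", "arguments": {
  "targets": [-0.0003,0.0064,0,0,0,-0.0477,0,0.0001,0.0129,0,0,0,-0.0955,0,0.0012,0.0192,0,0,0,-0.1432,0,0.0029,0.0255,0,0,0,-0.191,0,0.0052,0.0315,0,0,0,-0.2387,0]
}}

```text
t: 9.68
tool_pos: [520.4, -125.6, 43.7]
eef_rot: [1.415, 2.804, -0.003]
force: [-0.9, -4.8, -0.0]
opening: -0.1
gripper_force: 2.3
```

To row units: 0.0189 m / 0.75 = 0.0252, 0.0157 m / 0.75 = 0.0209, -0.5 rad / 2.0944 = -0.2387.

Emit:
{"name": "servo_tool", "arguments": {
  "targets": [0.0029,0.0057,0,0,0,-0.0477,0,0.0063,0.0112,0,0,0,-0.0955,0,0.0103,0.0163,0,0,0,-0.1432,0,0.0148,0.0209,0,0,0,-0.191,0,0.0196,0.0252,0,0,0,-0.2387,0]
}}

```text
t: 10.3
tool_pos: [534.4, -106.2, 43.5]
eef_rot: [-2.065, -2.367, 0.003]
force: [-4.4, -2.7, 1.3]
opening: -0.2
gripper_force: 2.3
```

To row units: 0.0082 m / 0.75 = 0.0109, 0.0061 m / 0.75 = 0.0081, -0.2 rad / 2.0944 = -0.0955.

Emit:
{"name": "servo_tool", "arguments": {
  "targets": [0.0053,0.0037,0,0,0,-0.0477,0,0.0081,0.0053,0,0,0,-0.0716,0,0.0109,0.0068,0,0,0,-0.0955,0,0.0109,0.0068,0,0,0,-0.0955,0]
}}

```text
t: 10.8
tool_pos: [542.5, -100.7, 43.3]
eef_rot: [-2.286, -2.153, 0.002]
force: [-3.6, -2.3, 2.0]
opening: -0.2
gripper_force: 2.1
```

To row units: 0.004 m / 0.75 = 0.0053, 0.003 m / 0.75 = 0.004, -0.07 rad / 2.0944 = -0.0334.

Emit:
{"name": "servo_tool", "arguments": {
  "targets": [0.002,0,0,0,0,-0.0143,0,0.004,0,0,0,0,-0.0334,0,0.0053,0,0,0,0,-0.0334,0]
}}

```text
t: 11.18
tool_pos: [544.4, -99.6, 42.7]
eef_rot: [-2.357, -2.067, 0.005]
force: [-14.7, 1.7, 10.0]
opening: -0.2
gripper_force: 7.4
```

To row units: 0.001 m / 0.75 = 0.0013.

Emit:
{"name": "servo_tool", "arguments": {
  "targets": [0.0013,0,0,0,0,0,0,0.0013,0,0,0,0,0,0]
}}

```text
t: 11.42
tool_pos: [544.5, -99.6, 42.7]
eef_rot: [-2.356, -2.067, 0.007]
force: [-16.2, 1.0, 11.0]
opening: -0.1
gripper_force: 8.3
```

The stop was felt at about 16 N. I'm backing off, lifting, turning back and looking.

To row units: 0.15 m / 0.75 = 0.2, 0.1 m / 0.75 = 0.1333, 0.15 rad / 2.0944 = 0.0716.

Emit:
{"name": "servo_tool", "arguments": {
  "targets": [-0.0133,0.0013,0,0,0,0,0,-0.0267,0.0027,0,0,0,0,0,-0.0267,0.0027,0.0667,0,0,0,0,-0.0267,0.0027,0.1333,0,0,0,0,-0.0267,0.0027,0.2,0,0,0.0716,0]
}}

```text
t: 12.05
tool_pos: [528.2, -98.8, 195.0]
eef_rot: [2.196, 2.245, 0.001]
force: [1.0, 0.4, -0.3]
opening: 0.1
gripper_force: 0.0
```

To row units: -0.036 m / 0.75 = -0.048, -0.03 m / 0.75 = -0.04, 0.85 rad / 2.0944 = 0.4058.

Emit:
{"name": "servo_tool", "arguments": {
  "targets": [0.0133,-0.0133,0.0267,0,0,0.0812,0,0.0267,-0.0267,0.0267,0,0,0.1623,0,0.0333,-0.04,0.0267,0,0,0.2435,0,0.036,-0.048,0.0267,0,0,0.3247,0,0.036,-0.048,0.0267,0,0,0.4058,0]
}}

```text
t: 12.68
tool_pos: [555.4, -135.4, 213.3]
eef_rot: [1.072, 2.952, 0.0]
force: [0.5, 0.1, 0.3]
opening: -0.1
gripper_force: 0.0
```

To row units: 0.57 rad / 2.0944 = 0.2722.

Emit:
{"name": "servo_tool", "arguments": {
  "targets": [0,0,0,0,0,0.0812,0,0,0,0,0,0,0.1623,0,0,0,0,0,0,0.2435,0,0,0,0,0,0,0.2722,0,0,0,0,0,0,0.2722,0]
}}

```text
t: 13.3
tool_pos: [555.3, -134.9, 213.4]
eef_rot: [0.208, 3.134, -0.0]
force: [-0.2, 0.4, 0.1]
opening: -0.0
gripper_force: 0.0
```

```bash
python3 - <<'E'
from h import *
w=snap("wrist","w3"); s=arm.get_state(); print(s["t"],s["tool_pos"],s["eef_rot"],s["force"])
E
```

```text
13.35 [ 555.27265017 -134.91248861  213.38151407] [ 2.09018788e-01  3.13391483e+00 -3.40144392e-05] [ 1.44475927 -0.27709989  0.06469707]
```

View pics/w3.png

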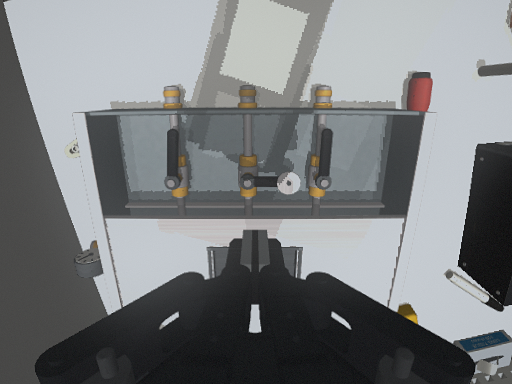

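The tagged lever now lies square across its pipe, with the tag at (289,183) and the hub at (248,183). The plain levers haven't moved. Next I'll go into the cup and close the cover.

Emit:
{"name": "servo_tool", "arguments": {
  "targets": [0.0667,-0.0093,0,0,0,0,0,0.1333,-0.0173,0,0,0,0,0,0.1408,-0.0185,-0.0667,0,0,0,0,0.1408,-0.0185,-0.1333,0,0,0,0,0.1408,-0.0185,-0.1467,0,0,0,0]
}}

```text
t: 13.98
tool_pos: [657.9, -147.6, 98.6]
eef_rot: [-0.208, -3.127, -0.004]
force: [-0.2, -0.8, 0.5]
opening: 0.0
gripper_force: 0.0
```

To row units: -0.031 m / 0.75 = -0.0413, -0.028 m / 0.75 = -0.0373.

Emit:
{"name": "servo_tool", "arguments": {
  "targets": [0,0,-0.0133,0,0,0,0,0,0,-0.0267,0,0,0,0,0,0,-0.0373,0,0,0,0,0,0,-0.0413,0,0,0,0,0,0,-0.0413,0,0,0,0]
}}

```text
t: 14.6
tool_pos: [660.9, -148.9, 72.5]
eef_rot: [0.207, 3.135, -0.0]
force: [0.3, -0.8, -0.7]
opening: -0.3
gripper_force: 0.0
```

To row units: -0.041 m / 0.75 = -0.0547, -0.031 m / 0.75 = -0.0413.

Emit:
{"name": "servo_tool", "arguments": {
  "targets": [-0.0093,0.0012,0,0,0,0,0,-0.0187,0.0025,0,0,0,0,0,-0.028,0.0037,0,0,0,0,0,-0.0413,0.0055,0,0,0,0,0,-0.0547,0.0072,0,0,0,0,0]
}}

```text
t: 15.22
tool_pos: [619.4, -143.4, 72.6]
eef_rot: [0.207, 3.134, -0.0]
force: [2.9, -0.5, -0.2]
opening: 0.2
gripper_force: 1.5
```

To row units: -0.044 m / 0.75 = -0.0587, -0.036 m / 0.75 = -0.048.

Emit:
{"name": "servo_tool", "arguments": {
  "targets": [-0.012,0.0016,0,0,0,0,0,-0.024,0.0032,0,0,0,0,0,-0.036,0.0048,0,0,0,0,0,-0.048,0.0064,0,0,0,0,0,-0.0587,0.0077,0,0,0,0,0]
}}

```text
t: 15.85
tool_pos: [575.4, -137.7, 72.5]
eef_rot: [0.207, 3.134, -0.0]
force: [3.6, -0.8, 2.9]
opening: 0.1
gripper_force: 1.4
```

Emit:
{"name": "servo_tool", "arguments": {
  "targets": [-0.012,0.0016,0,0,0,0,0,-0.024,0.0032,0,0,0,0,0,-0.0333,0.0044,0,0,0,0,0,-0.0413,0.0055,0,0,0,0,0,-0.044,0.0059,0,0,0,0,0]
}}

```text
t: 16.48
tool_pos: [542.3, -133.2, 72.1]
eef_rot: [-0.207, -3.134, -0.0]
force: [2.5, 0.1, 0.4]
opening: -0.5
gripper_force: 1.3
```

To row units: -0.006 m / 0.75 = -0.008, -0.004 m / 0.75 = -0.0053.

Emit:
{"name": "servo_tool", "arguments": {
  "targets": [-0.0027,0.0004,0,0,0,0,0,-0.0053,0.0007,0,0,0,0,0,-0.008,0.0011,0,0,0,0,0]
}}

```text
t: 16.85
tool_pos: [536.7, -132.5, 72.1]
eef_rot: [-0.207, -3.135, -0.0]
force: [3.3, -1.7, -0.1]
opening: 0.2
gripper_force: 1.3
```

To row units: -0.003 m / 0.75 = -0.004, -0.002 m / 0.75 = -0.0027.

Emit:
{"name": "servo_tool", "arguments": {
  "targets": [-0.0013,0.0001,0,0,0,0,0,-0.0027,0.0004,0,0,0,0,0,-0.004,0.0005,0,0,0,0,0]
}}

```text
t: 17.23
tool_pos: [534.1, -132.1, 72.2]
eef_rot: [0.207, 3.134, -0.0]
force: [6.5, -0.6, -4.1]
opening: 0.3
gripper_force: 3.1
```

To row units: -0.0015 m / 0.75 = -0.002, -0.001 m / 0.75 = -0.0013.

Emit:
{"name": "servo_tool", "arguments": {
  "targets": [-0.0013,0.0001,0,0,0,0,0,-0.002,0.0003,0,0,0,0,0]
}}

```text
t: 17.48
tool_pos: [534.0, -132.1, 72.3]
eef_rot: [0.207, 3.13, -0.001]
force: [10.6, -0.7, -8.1]
opening: 0.1
gripper_force: 5.6
```

The stop was felt at the expected spot. I'm backing off and lifting clear, then checking.

To row units: 0.14 m / 0.75 = 0.1867, -0.001 m / 0.75 = -0.0013.

Emit:
{"name": "servo_tool", "arguments": {
  "targets": [0.0093,-0.0011,0,0,0,0,0,0.012,-0.0013,0.0133,0,0,0,0,0.012,-0.0013,0.0667,0,0,0,0,0.012,-0.0013,0.1467,0,0,0,0,0.012,-0.0013,0.1867,0,0,0,0]
}}

```text
t: 18.1
tool_pos: [542.3, -133.3, 216.6]
eef_rot: [0.206, 3.131, -0.003]
force: [0.0, 0.1, -0.3]
opening: -0.3
gripper_force: 0.0
```

Emit:
{"name": "servo_tool", "arguments": {
  "targets": [0,0,0,0,0,0,0,0,0,0,0,0,0,0]
}}

```text
t: 18.35
tool_pos: [540.5, -132.5, 211.5]
eef_rot: [-0.207, -3.133, -0.001]
force: [-0.7, 0.4, 0.7]
opening: 0.1
gripper_force: 0.0
```

```bash
python3 - <<'E'
from h import *
w=snap("wrist","w4"); s=arm.get_state(); print(s["t"],s["tool_pos"],s["force"])
E
```

```text
18.4 [ 540.24315874 -132.40106081  210.83406578] [-0.14082993  0.58977727 -0.22958195]
```

View pics/w4.png

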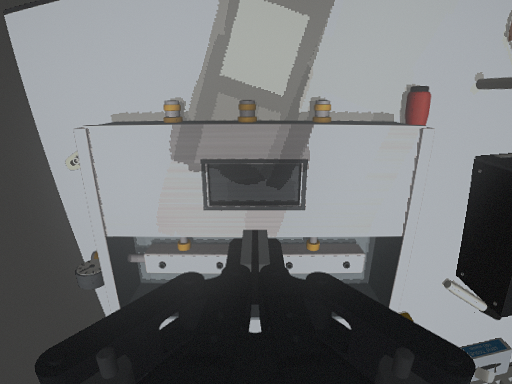

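The cover's front edge is flush with the front wall (row 124), so it is fully shut, and everything around it is undisturbed. The arm is clear, so I'm handing in.

```bash
python3 -c "
from plant import arm; print(arm.close_job())"
```

```text
the job is handed in; nothing more can be done
None
```

The middle valve had the tag. I pushed its lever to the shut stop and slid the cover fully shut again; the plain levers and loose items looked unmoved, and the job was handed in at about 18 s (no verdict was returned).

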